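# Fish the dropped toy car out of the bin gap with the bent rod

### The job

The red toy car has dropped into the narrow gap in the plywood stock bin, where fingers must not touch it. Take the bent rod from its yellow fork, feel gently for the car's deck, catch the car's steel hoop with the hook and lift it out, then set the car down softly on its wheels in the blue tray, unhook it and hang the rod back in its fork. Do not push hard on the bin or the car (12 N at most), and leave the other cars, the screwdriver and the glue bottle alone.

Things in the scene. Friction and masses are not known exactly. Their poses are not given: they have to be found in the camera images.
- car: Red toy car, 90 long (x, nose at +x), 44 wide over the wheels (y), 43 high, 60 to 130 g; its wheels do not turn. Origin: centre of its underside, at the foot of the wheels; z up. Its flat deck, 90 x 40, is 22 above the origin and free fore and aft of the hoop, so it can be hooked from either end. It stands on the gap's floor, its length along the gap; lifting it out takes 4 to 10 N, for it is held sideways.
- hoop (a point): Middle of the car's steel hoop, which stands across the deck at the car's x = 0: a round bar 5 thick along the car's y, 40.5 above the car's origin (this point is its centre), so 16 is clear between bar and deck; its two uprights stand 29 apart (clear).
- bin: Plywood stock bin, fixed, 170 (x) x 222 (y) x 100 high. Origin: on the table under the middle of the gap; x runs along the gap. The walls round the gap rise 100 above the table.
- gap (a point): Middle of the gap's floor, 5 above the table. The gap is open at the top only: 150 long (bin's x -75 to 75), 52 wide (bin's y -26 to 26). Its +y side is a sprung aluminium panel, 146 long, its top 94 above the table; it gives way towards +y (0.1 N per mm) and otherwise follows the car inwards, by 16 at most, pressing the car against the -y wall with about 3 N.
- rod: Bent rod, upright, 140 g. Origin: centre of the underside of its round black collar (34 across, 6 thick); z up. At its lower end a hook: a foot 5 thick runs from the rod's axis along the rod's +x and its tip is bent up. The tip ends 20 from the axis; its top is 9.5 above the foot's underside; 12.5 is clear between shank and tip.
- handle (a point): Middle of the rod's orange handle, 22 x 22 (faces across the rod's x and y), from 6 to 62 above the rod's origin; this point is 34 above the origin.
- sleeve_end (a point): Lower end of the rod's sleeve (10 across, 58 long, below the collar), out of which comes the hook's shank, 5 across. Pushed in, the foot's underside is 95 below the rod's origin; drawn out, up to 135. How far it is out differs each time and is not measured: feel for it. It stays there by stiff friction (45 N). The hook is also cushioned: pushed up it gives 4 N per mm (after 0.5 N), for 5.
- holder: Stand for the rod, fixed, base 130 x 90. Origin: on the table, below the fork point; x runs into the yellow fork, which is open to -x. Two arms, each 14 wide and 8 thick, leave a slot 18 wide from x = -20 to its end at x = 16; the near face of the post below is at x = 45. The rod hangs by its collar with the sleeve in the slot, its hook roughly to the holder's +x.
- fork (a point): Where the rod's origin hangs: middle of the fork's slot, at the fork's upper face, 165 above the table.
- tray: Open blue plastic tray, fixed, 170 (x) x 130 (y) x 25 high, walls and floor 5 thick. Origin: centre of its underside on the table; its inner floor is 5 above it.
- car_green: Bystander: green toy car, 90 x 44 x 40, origin at its underside.
- car_blue: Bystander: blue toy car, 90 x 44 x 40, origin at its underside.
- car_white: Bystander: white toy car, 90 x 44 x 40, origin at its underside.
- driver: Bystander: screwdriver with a blue handle lying on the table.
- glue: Bystander: yellow glue bottle, 48 in diameter, 120 high, origin at its underside.
Not all that is in view belongs to the job. Leave any green or purple look-alike of the rod alone.

How it is judged:
By the outcome, as a careful person would: the job done as asked, in the order asked, and still so for the second after the job is handed in, with the robot touching nothing.
It also fails if it takes over 72 s, if anything falls off the work surface, if the arm or the gripper's body presses on something with over 40 N, if the wrist force passes 120 N, or if a joint passes its speed limit or range.

### The arm

A 6-joint arm with a two-finger parallel gripper is mounted at the origin on the work surface. World frame = base frame: x ahead of the robot, y to its left, z up, the work surface at z = 0. Lengths are in m, angles in rad, forces in N, time in s.
With the tool pointing down it reaches from about 0.425 to 0.95 m from the base axis. Payload 14.7 kg.
Tool frame: the origin (TCP) lies on the mounting face of the last link; the fingertips stand 173 mm ahead of it and the grasp point (between the pads) lies 155 mm ahead of it (env.grip_point_offset is the distance from the TCP to the grasp point, in m); z points along the fingers, y is the line along which they close (so a half turn about z gives the same grasp; the last joint's range is limited). The gripper opens to 85 mm and grips with 20 to 120 N. Pads are 22 mm wide; open, the fingers measure 114 mm over their backs; the gripper's body (76 mm by 85 mm) begins 54 mm behind the grasp point. The pads swing forward as they close: fully open they stand 13 mm farther back than shut.
Start: joints at [1.122, 0.48, 1.596, -0, 1.065, -0.047], TCP at [0.254, 0.598, 0.405] pointing down, gripper open.
Joint ranges: [-2.75, 2.75], [-0.82, 2.05], [0.23, 2.67], [-1.56, 4.7], [0.09, 2.69], [-2.92, 2.92]. Speed limits (rad/s): [1.89, 1.89, 2.39, 3.01, 3.01, 3.01].

### API

Orientations are given as a unit quaternion [x, y, z, w].
In Python, from workcell import env gives the robot as it stands. The module is installed in compiled form; this text tells all that it offers. Calls block until the motion is done:
- env.movep(position, orientation): joint-space move of the TCP to a pose.
- env.move_linear(position, ori=None, vel=0.15, contact_N=None): straight line of the TCP; ori=None keeps the orientation; vel is the mean speed in m/s. With contact_N (N) it stops when the force on the tool has changed by that much, and returns True; else False.
- env.set_joints(angles): joint-space move.
- env.gripper_to(opening): finger opening in m; the grip force is fixed at half the most; returns when the fingers have stopped.
- env.hold(seconds).
- env.inverse_kinematics(position, orientation): joint angles nearest the present ones, or None.
- env.observe(): the state.
- env.get_image(name): name is "side" or "top"; returns the picture (480x640x3 uint8, red, green, blue); there is no depth.
- env.get_calibration(name): a dict with "fov_y" (degrees; the focal length in pixels is half the picture's height over the tangent of half this angle, whatever the lens; pixels are square), "cx", "cy" (the principal point, pixels), "dist" ([k1, k2, p1, p2, k3] as OpenCV has them; the pictures are not rectified), "world_to_cam" (4x4, takes a point from world to camera coordinates). Camera axes: x right, y up, looking along -z (the intrinsics and any distortion apply to the point x, -y, -z); pixel columns grow to the right and rows downward; lengths in m; the calibration is good to about 2 mm. A picture is of the moment at which its call begins. get_calibration takes no time and is no camera call.
A pose or a line that the arm cannot do raises env.MotionError and nothing moves.
- env.job_done(): hands the job in; it is judged then, once.
The state is a dict: "time_s": time; "qpos": joint angles; "joint_vel": joint speeds; "joint_torque": joint torques, N m; "position": TCP position; "tcp_rot": TCP orientation; "force": force on the tool from outside, world axes, zero at the start; "torque": the same for the moment, N m; "gripper_width": finger opening in m; "finger_force": force on a finger pad.
Only numpy, scipy, OpenCV 4.12 (cv2) and the standard library are available. Lean on these libraries where they do the work, as an engineer would, in place of code of your own. Each camera call takes 0.05 s, during which the arm holds its last target. There are 200 camera calls.

## Working session

There is one attempt and no reset: what is moved stays moved. The work goes in short steps, each a Python script; the robot and the scene stay as the last script left them, time stands still between calls to the robot, and variables do not carry over. Pictures are saved under pics/ and viewed, at most 12 in all, crops included, and the job is handed in when it is done.

```bash
mkdir -p pics; cat > h.py <<'E'
import numpy as np, cv2
from workcell import env
def K(n):
    c=env.get_calibration(n); f=240/np.tan(np.radians(c["fov_y"])/2)
    return np.array([[f,0,c["cx"]],[0,f,c["cy"]],[0,0,1.]]),np.array(c["dist"],float),np.array(c["world_to_cam"])
def ray(n,u,v):
    k,d,T=K(n); p=cv2.undistortPoints(np.array([[[u,v]]],float),k,d)[0,0]
    R=T[:3,:3]; o=-R.T@T[:3,3]; return o,R.T@np.array([p[0],-p[1],-1.])
def at(n,u,v,z):
    o,r=ray(n,u,v); return o+r*(z-o[2])/r[2]
def proj(n,P):
    k,d,T=K(n); P=np.atleast_2d(P); q=P@T[:3,:3].T+T[:3,3]; q=q*[1,-1,-1]
    return cv2.projectPoints(q,np.zeros(3),np.zeros(3),k,d)[0][:,0]
def crop(n,x0,y0,x1,y1,s,f,im=None):
    im=env.get_image(n) if im is None else im
    cv2.imwrite(f,cv2.resize(im[y0:y1,x0:x1,::-1],None,fx=s,fy=s,interpolation=cv2.INTER_CUBIC))
E
python3 - <<'E'
from h import *
for n in("side","top"):
    crop(n,0,0,640,480,1.25,f"pics/{n}.png"); k,d,T=K(n); print(n,k[0,0],k[:2,2],d,-T[:3,:3].T@T[:3,3],-T[2,:3])
o=env.observe();print(o["time_s"],o["tcp_rot"],o["force"])
E
```

```text
side 472.38719104729535 [326.40722274 241.5911733 ] [-0.04048429  0.          0.          0.          0.        ] [-0.05619326 -0.6583169   0.8665474 ] [ 0.53038013  0.52813546 -0.66315146]
top 473.85285270101457 [326.26677593 230.30706752] [-0.07806704  0.          0.          0.          0.        ] [ 0.42598907 -0.06949462  1.52245949] [ 0.06691804  0.00589769 -0.99774104]
0.1 [ 1.99563268e-01  9.79884786e-01 -5.34348611e-04 -1.51981465e-04] [-0.4099952  -0.56022273 -1.03592005]
```

View pics/side.png

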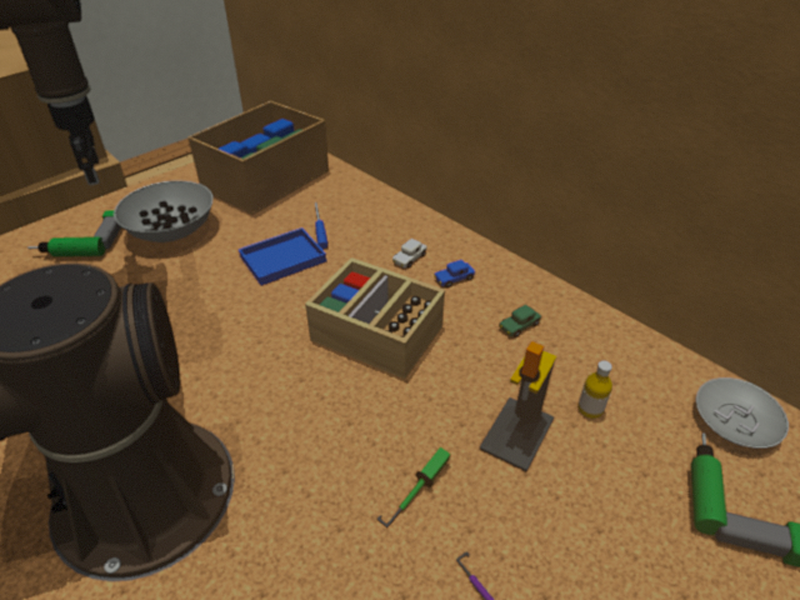

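View pics/top.png

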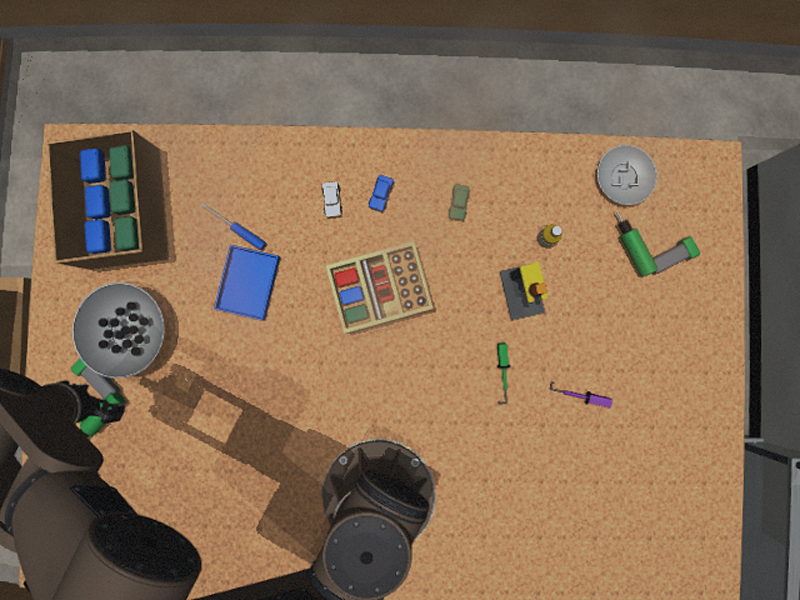

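```bash
python3 - <<'E'
from h import *
t=env.get_image("top")[:,:,::-1]; s=env.get_image("side")[:,:,::-1]
def c(im,x0,y0,w,h,k): return cv2.resize(im[y0:y0+h,x0:x0+w],None,fx=k,fy=k,interpolation=cv2.INTER_CUBIC)
M=np.zeros((600,800,3),np.uint8)
M[:400,:480]=c(t,260,190,96,80,5); M[:400,480:]=c(t,392,195,64,80,5); M[400:,:]=c(np.pad(t,((0,0),(0,0),(0,0))),160,193,320,80,2.5)[:200]
cv2.imwrite("pics/m1.png",M)
M=np.zeros((600,800,3),np.uint8)
M[:480,:480]=c(s,240,205,120,120,4)[:480]; M[:600,480:]=c(s,375,255,80,150,4)[:, :320]
M[480:,:240]=c(s,185,180,80,40,3)
cv2.imwrite("pics/m2.png",M)
E
```

```text
(no output)
```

View pics/m1.png

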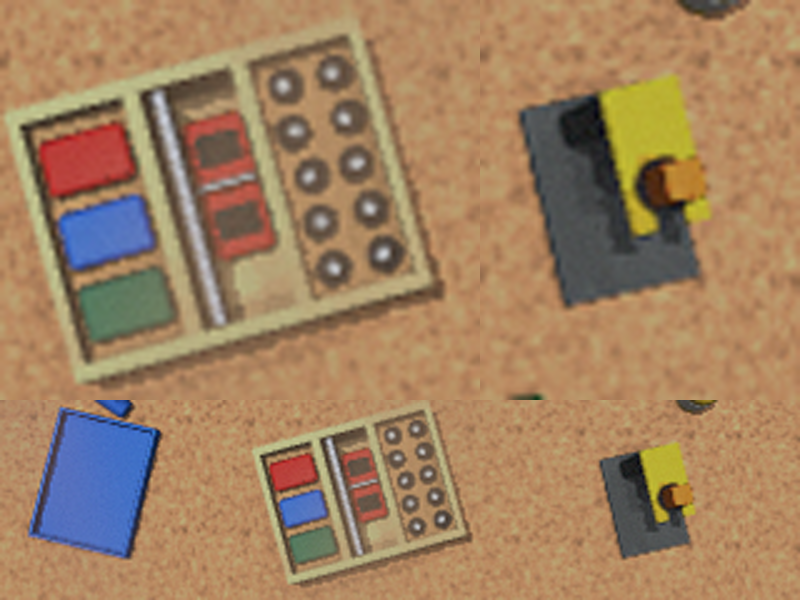

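View pics/m2.png

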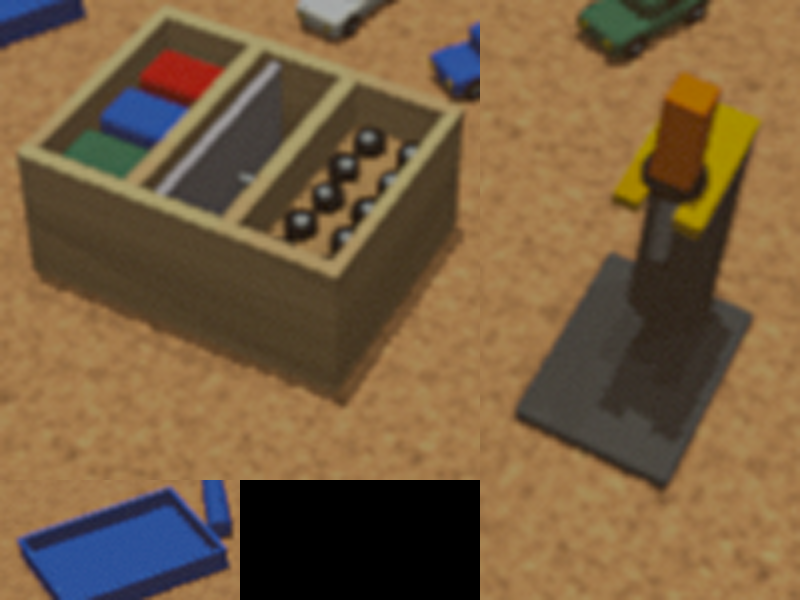

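```bash
cat > fit.py <<'E'
from h import *
from scipy.optimize import least_squares
def px(m,u,v,k,x0,y0): return (m,(u+.5)/k-.5+x0,(v+.5)/k-.5+y0)
T1=lambda u,v:px("top",u,v,5,260,190); T2=lambda u,v:px("top",u-480,v,5,392,195); T3=lambda u,v:px("top",u,v-400,2.5,160,193)
S1=lambda u,v:px("side",u,v,4,240,205); S2=lambda u,v:px("side",u-480,v,4,375,255); S3=lambda u,v:px("side",u,v-480,3,185,180)
def fit(name,L,g,fixyaw=None):
    def W(p,l): c,s=np.cos(p[2]),np.sin(p[2]); return [p[0]+c*l[0]-s*l[1],p[1]+s*l[0]+c*l[1],l[2]]
    def r(p):
        if fixyaw is not None: p=[p[0],p[1],fixyaw]
        return np.concatenate([proj(o[0],W(p,l))[0]-o[1:] for o,l in L])
    s=least_squares(r,g,loss="soft_l1"); p=s.x
    if fixyaw is not None: p[2]=fixyaw
    print(name,p.round(4),np.degrees(p[2]).round(2)); print(r(p).reshape(-1,2).round(1).tolist()); return p
if __name__=="__main__":
    a,b=.085,.111
    B=fit("bin",[(T1(8,113),(a,b,.1)),(T1(357,25),(a,-b,.1)),(T1(437,283),(-a,-b,.1)),(T1(82,380),(-a,b,.1)),
     (S1(20,150),(-a,b,.1)),(S1(165,10),(a,b,.1)),(S1(462,110),(a,-b,.1)),(S1(340,272),(-a,-b,.1))],[.6,0,.2])
    for nm,q in(("hoop T",T1(229,183)),("hoopL",T1(204,188)),("hoopR",T1(254,178)),("hoop S",S1(247,178)),("nose",T1(213,118)),("tail",T1(246,252))):
        w=at(*q,.0475 if nm[0]=="h" else .027); c,s=np.cos(B[2]),np.sin(B[2]); d=w[:2]-B[:2]
        print(nm,w.round(4),"local",(np.array([c*d[0]+s*d[1],-s*d[0]+c*d[1]])*1e3).round(1))
    a,b,z=.065,.045,.008
    H=fit("base",[(T2(520,108),(a,b,z)),(T2(568,305),(-a,b,z)),(T2(700,278),(-a,-b,z)),
     (S2(518,415),(-a,b,z)),(S2(665,487),(-a,-b,z)),(S2(752,318),(a,-b,z)),(S2(613,255),(a,b,z))],[.6,-.4,.2])
    F=fit("fork",[(T2(637,237),(-.02,.023,.165)),(T2(660,231),(-.02,.009,.165)),(T2(687,222),(-.02,-.009,.165)),(T2(710,214),(-.02,-.023,.165)),
     (S2(615,197),(-.02,.023,.165)),(S2(700,228),(-.02,-.023,.165))],[.6,-.4,.2],H[2])
    fit("handle",[(T2(663,165),(.011,.011,.227)),(T2(700,159),(.011,-.011,.227)),(T2(707,195),(-.011,-.011,.227)),(T2(668,201),(-.011,.011,.227)),
     (S2(667,93),(-.011,.011,.227)),(S2(712,107),(-.011,-.011,.227)),(S2(720,85),(.011,-.011,.227)),(S2(680,73),(.011,.011,.227))],[.6,-.4,.2])
    a,b=.085,.065
    fit("tray",[(T3(62,409),(a,b,.025)),(T3(160,430),(a,-b,.025)),(T3(130,557),(-a,-b,.025)),(T3(30,535),(-a,b,.025)),
      (S3(20,542),(-a,b,.025)),(S3(172,489),(a,b,.025)),(S3(225,555),(a,-b,.025))],[.6,.4,-.2])
E
python3 fit.py
```

```text
bin [0.5231 0.0072 0.3034] 17.39
[[-0.5, -0.0], [0.3, -2.4], [-0.2, 0.1], [-0.4, 0.8], [-0.6, 1.0], [0.3, -1.2], [1.2, -0.5], [-0.2, 1.6]]
hoop T [0.536  0.0047 0.0475] local [11.6 -6.3]
hoopL [0.5325 0.0202 0.0475] local [12.9  9.6]
hoopR [ 0.5396 -0.0108  0.0475] local [ 10.4 -22.1]
hoop S [0.5322 0.0179 0.0475] local [11.9  7.5]
nose [0.5786 0.0172 0.027 ] local [56.  -7.1]
tail [ 0.4941 -0.0063  0.027 ] local [-31.7  -4.3]
base [ 0.5261 -0.3551  0.2439] 13.97
[[0.3, 0.3], [-0.2, 0.5], [0.6, -0.2], [-1.5, -0.6], [0.5, 0.5], [1.3, -0.2], [-0.4, -0.7]]
fork [ 0.5173 -0.3569  0.2439] 13.97
[[-0.3, -0.5], [-0.2, -0.4], [0.5, 0.1], [0.6, 0.6], [-0.5, -1.1], [0.1, 0.7]]
handle [ 0.5215 -0.3545  0.2641] 15.13
[[-0.2, -0.5], [0.1, -1.2], [0.6, -0.6], [0.7, 0.1], [-1.2, 0.9], [-1.5, 1.7], [0.7, -0.1], [-0.2, -1.3]]
tray [ 0.5288  0.3488 -0.1977] -11.32
[[0.5, -0.4], [0.2, 0.0], [-0.4, 1.2], [0.5, 0.8], [-1.0, -0.8], [0.0, -0.7], [1.6, -1.7]]
```

```bash
cat >> h.py <<'E'
from scipy.spatial.transform import Rotation as Ro
OFF=.034+env.grip_point_offset
def Q(deg): return (Ro.from_euler("z",deg,degrees=True)*Ro.from_matrix(np.diag([1,-1,-1]))).as_quat()
def T(p): return np.array([p[0],p[1],p[2]+OFF])       # rod origin -> TCP
def ux(deg): return np.array([np.cos(np.radians(deg)),np.sin(np.radians(deg)),0])
def st(t=""):
    o=env.observe(); print(t,"t%.1f"%o["time_s"],"rod",(np.array(o["position"])-[0,0,OFF]).round(4),"F",np.round(o["force"],2),"w%.4f"%o["gripper_width"],"j6 %.2f"%o["qpos"][5]); return o
E
python3 - <<'E'
from h import *
P=np.array([.519,-.356,.165]); q=Q(14.3)
for n,p,a in(("fork",P,14.3),("bin",[.51,0,.29],16.3),("tray",[.53,.35,.29],-11),("tray",[.53,.35,.12],-11)):
    print(n,env.inverse_kinematics(T(p),Q(a)))
env.movep(T(P+[0,0,.1]),q); env.gripper_to(.06); st()
env.move_linear(T(P),q,vel=.12); st("down")
env.gripper_to(.0); st("grip")
crop("side",375,255,455,345,6,"pics/g.png")
E
```

```text
fork [-6.49386099e-01  5.03848189e-01  1.69671503e+00 -4.44089210e-16
  9.41029430e-01  6.71828145e-01]
bin [-5.94467719e-02  2.08663337e-01  1.81669247e+00 -4.44089210e-16
  1.11623685e+00  1.22686089e+00]
tray [ 5.35911521e-01  3.97617682e-01  1.54245879e+00 -4.44089210e-16
  1.20151618e+00  2.29869407e+00]
tray [ 5.35911521e-01  5.63350853e-01  1.71929309e+00 -4.44089210e-16
  8.58948716e-01  2.29869407e+00]
 t4.0 rod [ 0.5191 -0.3559  0.265 ] F [-0.18  0.35 -0.21] w0.0598 j6 0.67
down t5.0 rod [ 0.5192 -0.3562  0.1657] F [-0.4  -0.05 -0.26] w0.0600 j6 0.67
grip t5.4 rod [ 0.5191 -0.3561  0.1657] F [-0.62  1.74  6.24] w0.0214 j6 0.67
```

View pics/g.png

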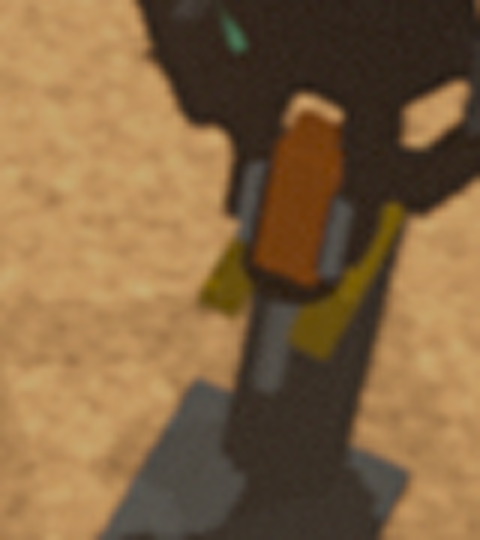

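The pads sit flush on both sides of the orange handle (at about 295,200), with the collar on the fork and the sleeve in the slot. Next I'll take the rod out and look at the hook.

```bash
python3 - <<'E'
from h import *
P=np.array([.5191,-.3561,.165]); a=14.3; q=Q(a); u=ux(a)
env.move_linear(T(P+[0,0,.008]),q,vel=.05); st("lift")
env.move_linear(T(P+[0,0,.008]-.075*u),q,vel=.1); st("out")
env.move_linear(T(P+[0,0,.125]-.075*u),q,vel=.15)
env.movep(T([.46,-.14,.28]),Q(16.3)); o=st("air"); print(o["tcp_rot"])
c=proj("side",[[.46,-.14,.28],[.46,-.14,.185],[.46,-.14,.145]]); print(c)
x,y=c[1].astype(int); x0,y0=x-50,y-60
crop("side",x0,y0,x0+100,y0+100,6,"pics/hk.png"); print(x0,y0)
E
```

```text
lift t5.8 rod [ 0.5192 -0.3562  0.1734] F [ 0.88  0.28 -2.43] w0.0210 j6 0.67
out t6.7 rod [ 0.4467 -0.3748  0.1732] F [ 0.55  0.43 -0.7 ] w0.0214 j6 0.57
air t8.6 rod [ 0.4604 -0.1408  0.28  ] F [ 0.2  -0.49 -1.67] w0.0215 j6 0.93
[9.89900171e-01 1.41765929e-01 8.85332984e-05 2.54824224e-04]
[[325.15077143 218.33457682]
 [324.8203278  253.40230304]
 [324.69352456 266.87765664]]
274 193
```

View pics/hk.png

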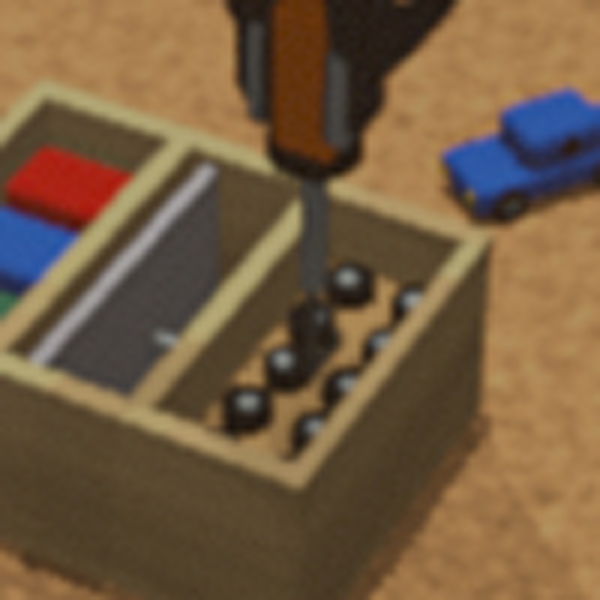

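The side view shows the rod upright. Its hook foot points away towards +x (about 325,335), with the shank end near (315,365), so it is only drawn out a little. Now I'll feel for the deck.

```bash
python3 - <<'E'
from h import *
a=16.; q=Q(a); u=ux(a); H=np.array([.536,.0047,0]); A=H-.031*u
env.movep(T(A+[0,0,.25]),q); st("above")
env.move_linear(T(A+[0,0,.17]),q,vel=.08); env.hold(.2); st("in")
h=env.move_linear(T(A+[0,0,.115]),q,vel=.02,contact_N=1.5); o=st("touch %s"%h)
p=np.array(o["position"]); env.move_linear(p+[0,0,.0035],q,vel=.02); env.hold(.2); st("up")
E
```

```text
above t9.3 rod [ 0.5066 -0.0042  0.2497] F [-0.2  -1.01 -1.46] w0.0211 j6 1.22
in t10.6 rod [ 0.5063 -0.0038  0.1704] F [ 0.02 -0.29 -1.7 ] w0.0214 j6 1.22
touch True t12.5 rod [ 0.506  -0.0039  0.1284] F [ 0.41 -0.07  2.72] w0.0215 j6 1.22
up t13.0 rod [ 0.506  -0.0038  0.1318] F [ 0.19 -0.29 -1.5 ] w0.0212 j6 1.22
```

```bash
python3 - <<'E'
from h import *
a=16.; q=Q(a); u=ux(a); p0=np.array(env.observe()["position"])+[0,0,.0005]
h=env.move_linear(p0+.033*u,q,vel=.02,contact_N=1.5); o=st("fwd %s"%h); p=np.array(o["position"]); print("travel",(p-p0)@u)
E
```

```text
fwd True t14.2 rod [0.5314 0.0036 0.1318] F [-1.41 -0.73 -1.78] w0.0212 j6 1.24
travel 0.026533376439477147
```

```bash
python3 - <<'E'
from h import *
a=16.; q=Q(a); u=ux(a); p=np.array(env.observe()["position"])-.0035*u; p[2]=.1318+OFF
env.move_linear(p,q,vel=.02); env.hold(.2); st("back")
for z,v in((.146,.015),(.16,.02),(.19,.03),(.225,.04),(.275,.05)):
    p[2]=z+OFF; env.move_linear(p,q,vel=v); st("lift")
env.hold(.3); st()
im=env.get_image("side"); c=proj("side",[[p[0],p[1],.16]])[0].astype(int)
crop("side",c[0]-50,c[1]-50,c[0]+50,c[1]+50,5,"pics/lift.png",im)
E
```

```text
back t14.7 rod [0.5281 0.0026 0.1318] F [ 0.19  0.35 -1.51] w0.0211 j6 1.24
lift t15.8 rod [0.528  0.0026 0.1459] F [-0.64 -0.02 -4.32] w0.0219 j6 1.24
lift t16.7 rod [0.5281 0.0026 0.1601] F [-0.14 -0.46 -2.97] w0.0218 j6 1.24
lift t17.8 rod [0.5281 0.0026 0.19  ] F [-0.87  1.13 -1.71] w0.0214 j6 1.24
lift t18.8 rod [0.5281 0.0026 0.225 ] F [ 0.54  0.58 -1.23] w0.0211 j6 1.24
lift t20.0 rod [0.528  0.0026 0.2747] F [ 0.38 -0.01 -1.31] w0.0214 j6 1.24
 t20.3 rod [0.528  0.0026 0.2748] F [ 0.19 -0.87 -2.09] w0.0211 j6 1.24
```

View pics/lift.png

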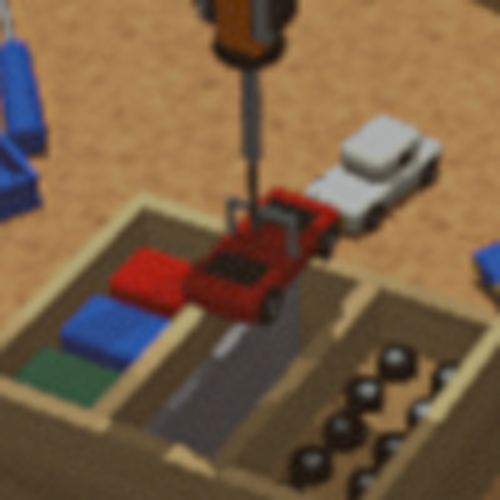

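The red car hangs level on the hook (hoop at about 260,215), clear above the gap. Next I'll carry it to the tray and lower it.

```bash
python3 - <<'E'
from h import *
a=16.; q=Q(a); u=ux(a); C=np.array([.5288,.3488,0])-.0085*u
p=T(C+[0,0,.275]); env.move_linear(p,q,vel=.09); env.hold(.8); st("over")
p[2]=.16+OFF; env.move_linear(p,q,vel=.06); env.hold(.5); st("low")
p[2]=.1323+OFF; h=env.move_linear(p,q,vel=.012,contact_N=3); env.hold(.3); st("down %s"%h)
t=cv2.resize(env.get_image("top")[170:280,150:250,::-1],None,fx=4,fy=4,interpolation=cv2.INTER_CUBIC)
c=proj("side",[[C[0],C[1],.05]])[0].astype(int); s=env.get_image("side")[c[1]-50:c[1]+60,c[0]-50:c[0]+50,::-1]
cv2.imwrite("pics/set.png",np.hstack([t,cv2.resize(s,None,fx=4,fy=4,interpolation=cv2.INTER_CUBIC)]))
E
```

```text
over t25.1 rod [0.5206 0.3465 0.275 ] F [-1.23  0.44 -3.42] w0.0211 j6 1.83
low t27.7 rod [0.5206 0.3465 0.16  ] F [-0.49  1.17 -2.73] w0.0211 j6 1.83
down False t30.4 rod [0.5206 0.3465 0.1323] F [-0.07  0.   -1.98] w0.0211 j6 1.83
```

View pics/set.png

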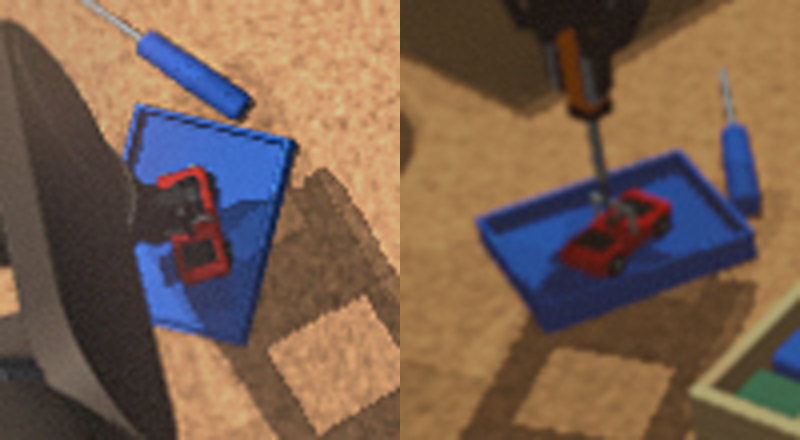

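The car stands on its wheels in the middle of the tray (top view about 197,225). Now I'll unhook it.

```bash
python3 - <<'E'
from h import *
a=16.; q=Q(a); u=ux(a); p=np.array(env.observe()["position"])
h=env.move_linear(p-.033*u,q,vel=.03,contact_N=1.8); env.hold(.2); st("back %s"%h)
s=env.get_image("side")
c=proj("side",[[.52,.35,.05]])[0].astype(int); s=s[c[1]-50:c[1]+50,c[0]-50:c[0]+50,::-1]
cv2.imwrite("pics/un.png",cv2.resize(s,None,fx=5,fy=5,interpolation=cv2.INTER_CUBIC))
E
```

```text
back False t32.0 rod [0.489  0.3374 0.1323] F [ 0.09  0.45 -0.35] w0.0214 j6 1.84
```

View pics/un.png

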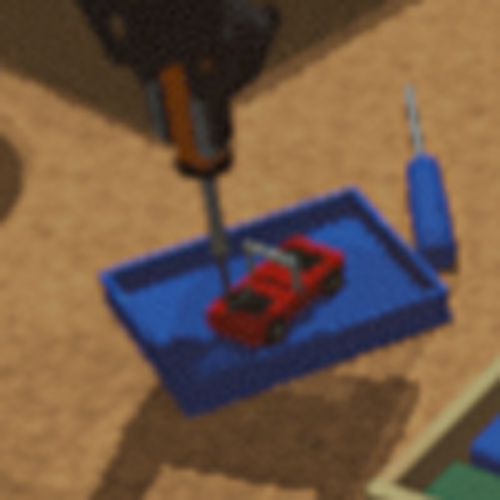

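The hook is free of the hoop and the car is undisturbed. I'll take the rod back to the fork.

```bash
python3 - <<'E'
from h import *
p=np.array(env.observe()["position"]); env.move_linear(p+[0,0,.03],vel=.05); env.move_linear(p+[0,0,.158],vel=.15)
P=np.array([.5191,-.3561,.165]); a=14.3; q=Q(a); u=ux(a)
env.movep(T(P+[0,0,.125]-.075*u),q); env.hold(.2)
env.move_linear(T(P+[0,0,.0085]-.075*u),q,vel=.12); st("pre")
h=env.move_linear(T(P+[0,0,.0085]),q,vel=.06,contact_N=4); st("in %s"%h)
if not h:
    h=env.move_linear(T(P+[0,0,-.002]),q,vel=.015,contact_N=3); st("low %s"%h)
c=proj("side",P)[0].astype(int); s=env.get_image("side")[c[1]-40:c[1]+60,c[0]-50:c[0]+50,::-1]
cv2.imwrite("pics/hang.png",cv2.resize(s,None,fx=5,fy=5,interpolation=cv2.INTER_CUBIC))
E
```

```text
pre t37.6 rod [ 0.4466 -0.3748  0.1742] F [ 0.74  0.4  -1.45] w0.0216 j6 0.57
in False t39.0 rod [ 0.5188 -0.3562  0.1735] F [ 0.03  0.64 -1.48] w0.0209 j6 0.67
low True t39.6 rod [ 0.519  -0.3561  0.1656] F [-1.2   1.31  7.85] w0.0217 j6 0.67
```

View pics/hang.png

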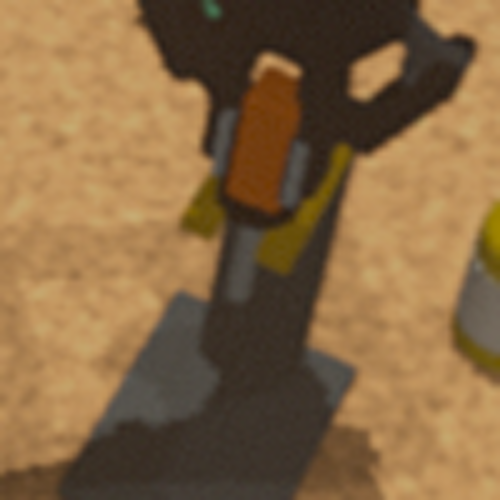

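The collar is resting on the fork, with the sleeve in the slot as it was at the start. I'll release it, rise and check.

```bash
python3 - <<'E'
from h import *
env.gripper_to(.06); p=np.array(env.observe()["position"])
env.move_linear(p+[0,0,.09],vel=.08); env.move_linear(p+[0,0,.16],vel=.15); env.hold(.5); st()
env.set_joints([-1.2]+list(env.observe()["qpos"][1:])); env.hold(.5); st()
crop("top",150,170,470,290,2.5,"pics/end.png")
E
```

```text
t42.5 rod [ 0.5188 -0.3559  0.3248] F [ 0.21  0.03 -0.02] w0.0601 j6 0.67
 t44.3 rod [ 0.2562 -0.5747  0.3248] F [-0.72 -0.08 -0.12] w0.0600 j6 0.67
```

View pics/end.png

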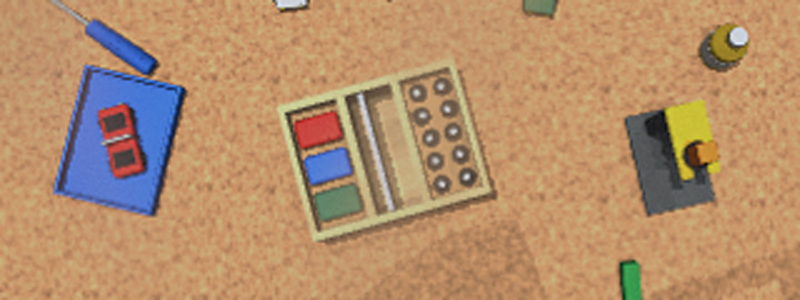

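The car is in the tray (123,140), the gap is empty and the rod hangs in its fork (703,152).

```bash
python3 -c "
from workcell import env
print(env.job_done())"
```

```text
the job is handed in; nothing more can be done
None
```

The red car is unhooked and standing on its wheels in the blue tray, the rod is back in its fork, and I handed the job in at about 44 s of the 72 s allowed; `env.job_done()` returned no verdict.

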